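Build up the disc spring pack of a plate sealer's ram

ROBOT

A 6-joint arm with a two-finger parallel gripper is mounted at the origin on the work surface. World frame = base frame: x ahead of the robot, y to its left, z up, the work surface at z = 0. Lengths are in m, angles in degrees, forces in N, time in s.
With the tool pointing down it reaches from about 0.4 to 0.825 m from the base axis. Payload 7 kg.
Tool frame: the origin (TCP) lies midway between the tips of the shut fingers; the grasp point (between the pads) lies 19 mm behind it; z points along the fingers, y is the line along which they close (so a half turn about z gives the same grasp; the last joint's range is limited). The gripper opens to 88 mm and grips with 3 to 60 N. Pads are 19 mm wide; open, the fingers measure 130 mm over their backs; the gripper's body (78 mm by 193 mm) begins 47 mm behind the grasp point.
Start: joints at [90.705, 20.546, 0.682, 0, -70.136, -16.507], TCP at [0.184, 0.649, 0.227] pointing down, gripper open.
Joint ranges: [-176.03, 176.03], [-82.01, 121.73], [-58.28, 71.71], [-173.87, 95.51], [-174.79, -0.11], [-173.66, 173.66]. Speed limits (degrees/s): [136.94, 136.94, 172.46, 180, 180, 180].

INTERFACE

Orientations are given as [roll, pitch, yaw] about the fixed x, y, z axes, in that order (R = Rz(yaw) Ry(pitch) Rx(roll)).
In Python, from plant import r, eyes, workorder gives the robot as it stands.
- The arm moves only by the tool step_arm, never from a script. Its argument "plan" is a list of rows, each a list of 5 numbers: the shift along the tool's x, y, z each as a share of 25 cm, from -1 to 1, then the turn about the tool's z as a share of 60 degrees, from -1 to 1, then the finger opening in mm, from 0 to 87.6. In form: [[x, y, z, turn, jaw], ...]. A call has 1 to 12 rows; each row is the pose to reach, as a shift and turn from the pose commanded when the call began, along the tool's axes at that moment; what a row does not reach only later rows make up. A row lasts 1/12 s, in which the tool goes at most 41.7 mm and 7.16 degrees, less where a joint would pass 70% of its speed; a pose out of reach is approached as far as the arm can. A call with a number of a shift or a turn outside -1 to 1 is refused whole. A call with a gripper value outside its range is refused whole. The fingers move at their own pace and stop on an object; "newtons" is the grip in N (left out, the last holds). Time passes only in rows, so rows that repeat a pose let the fingers close. It gives the time, the measured TCP pose, the force, the opening and the grip force at its end, in the units of the state.
- r.get_state(): the state, without advancing time (a new reading comes with each control period).
- eyes.capture(name): name is "scene" or "top" or "wrist"; returns the picture (420x560x3 uint8, red, green, blue); there is no depth.
- eyes.camera_model(name): a dict with "fov_y" (degrees; the focal length in pixels is half the picture's height over the tangent of half this angle, whatever the lens; pixels are square), "cx", "cy" (the principal point, pixels), "world_to_cam" (4x4, takes a point from world to camera coordinates); the wrist camera has in their place "hand_eye" (4x4, takes a point from camera to tool coordinates, whose origin is the TCP and whose axes are the flange's). Camera axes: x right, y up, looking along -z (the intrinsics and any distortion apply to the point x, -y, -z); pixel columns grow to the right and rows downward; lengths in m; the calibration is good to about 2 mm. A picture is of the moment at which its call begins: read the wrist's pose just before it. camera_model takes no time and is no camera call.
- workorder.close_job(): hands the job in; it is judged then, once.
The state is a dict: "time_s": time; "joints": joint angles; "qd": joint speeds; "joint_torque": joint torques, N m; "tcp_pos": TCP position; "eef_rot": TCP orientation; "contact_force": force on the tool from outside, world axes, zero at the start; "moment": the same for the moment, N m; "gripper_width": finger opening in m; "gripper_force": force on a finger pad.
Only numpy, scipy, OpenCV 4.12 (cv2) and the standard library are available. Lean on these libraries where they do the work, as an engineer would, in place of code of your own. Each camera call takes 0.05 s, during which the arm holds its last target. There are 200 camera calls.

TASK

The pressing ram of the plate sealer stands on the bench, shaft up, with the first disc spring already on it, either way up. Build the pack up to three with springs from the kit tray, each facing the opposite way to the one under it, all lying square and fully down; they lie in the tray both ways up, so choose ones that need no turning over. Lower each spring down the shaft rather than dropping it from the top, leave the first spring on the shaft and the spare one on its pedestal, and do not disturb the other things on the bench.

Things in the scene. Friction and masses are not known exactly. Their poses are not given: they have to be found in the camera images.
- disc_a_mid (a point): steel disc spring (shallow cone), 60 mm outside, 25.4 mm bore, 10 mm high, about 80 g, on the shaft or a tray pedestal; all four alike. Point: on its axis at half height. z axis: out of the domed side. z up = lies domed side up: bore edge high, outer edge (a band 4.5 mm high) the lowest 4.5 mm. z down = dished side up: bore edge low, outer band the highest 4.5 mm
- disc_b_mid (a point): steel disc spring (shallow cone), 60 mm outside, 25.4 mm bore, 10 mm high, about 80 g, on the shaft or a tray pedestal; all four alike. Point: on its axis at half height. z axis: out of the domed side. z up = lies domed side up: bore edge high, outer edge (a band 4.5 mm high) the lowest 4.5 mm. z down = dished side up: bore edge low, outer band the highest 4.5 mm
- disc_c_mid (a point): steel disc spring (shallow cone), 60 mm outside, 25.4 mm bore, 10 mm high, about 80 g, on the shaft or a tray pedestal; all four alike. Point: on its axis at half height. z axis: out of the domed side. z up = lies domed side up: bore edge high, outer edge (a band 4.5 mm high) the lowest 4.5 mm. z down = dished side up: bore edge low, outer band the highest 4.5 mm
- disc_d_mid (a point): steel disc spring (shallow cone), 60 mm outside, 25.4 mm bore, 10 mm high, about 80 g, on the shaft or a tray pedestal; all four alike. Point: on its axis at half height. z axis: out of the domed side. z up = lies domed side up: bore edge high, outer edge (a band 4.5 mm high) the lowest 4.5 mm. z down = dished side up: bore edge low, outer band the highest 4.5 mm
- ram_seat (a point): spring seat: centre of the top face of the ram's brass thrust washer (62 mm wide), on the shaft's axis, 32 mm above the bench, z up. The 22 mm shaft rises 36 mm from here, narrows over 6 mm to a 14 mm stud that ends 52 mm above here; springs pass with 1.7 mm play all round. Point of the first spring 5 mm above here, of the second and third (alternating) 15 and 25 mm
- ram: the ram, fixed on a steel service plate 190 (x) x 112 (y) mm, origin under its centre on the bench, below the seat: platen 128 x 86 mm, round flange 83 mm wide with four screws, two strap clamps at the plate's ends; all but the shaft, stud and springs stays below the seat
- tray: blue plastic kit tray, fixed, base 200 (x) x 170 (y) x 10 mm, origin under its centre. Four pedestals 55 mm wide at x = +-50, y = +-42 mm, tops 32 mm above the bench, each with a white pip 19 mm wide and 8 mm high. Springs lie centred on them, rims 2.5 mm proud all round; one is empty. Most finger room (40 mm to the next spring) is along the tray's x
- bottle: white plastic bottle with blue cap, 50 mm wide, about 100 mm high, loose, origin under its centre; leave alone
- well_plate_mid (a point): white 24-well plate, 85.5 x 128 x 20 mm (long side along its y), loose, point at its centre; leave alone
- locknut_mid (a point): steel hexagon locknut of the ram, 36 mm over its corners, 10 mm high, lying flat on the bench, loose, point at its centre; fitted later, leave alone
- spanner_grip (a point): steel spanner 190 mm long, 8 mm high, lying flat, loose, point on its shank 38 mm from the middle, x along its length; leave alone

How it is judged:
By the outcome, as a careful person would: the job done as asked, in the order asked, and still so for the second after the job is handed in, with the robot touching nothing.
It also fails if it takes over 54 s, if anything falls off the work surface, if the arm or the gripper's body presses on something with over 40 N, if the wrist force passes 120 N, or if a joint passes its speed limit or range.

## Working session

There is one attempt and no reset: what is moved stays moved. The work goes in short steps, Python scripts to look and compute and a tool call to move; the robot and the scene stay as the last step left them, time stands still between calls to the robot, and variables do not carry over. Pictures are saved under pics/ and viewed, at most 10 in all, crops included, and the job is handed in when it is done.

Besides the shell and the picture viewer there is one more tool, called after "Call:" by a JSON object that holds its "api" and its "payload". step_arm: Moves the arm, as the interface text tells. Its arguments: {"type":"object","properties":{"plan":{"type":"array"},"newtons":{"type":"number"}},"required":["plan"]}

```bash
ls; mkdir -p pics; python3 - <<'E'
from plant import r, eyes, workorder
import cv2,numpy as np
for n in("scene","top"):
    im=eyes.capture(n); cv2.imwrite(f"pics/{n}0.png",im[:,:,::-1])
    print(n,eyes.camera_model(n))
s=r.get_state();print({k:np.round(v,4).tolist() for k,v in s.items()})
im=eyes.capture("wrist"); cv2.imwrite("pics/wrist0.png",im[:,:,::-1]);print(eyes.camera_model("wrist"))
E
```

```text
pics
scene {'fov_y': 52.63204878839457, 'cx': 277.1051181867589, 'cy': 212.92689203550785, 'world_to_cam': array([[-0.30733746,  0.95157862, -0.00646711,  0.16709726],
       [-0.61302033, -0.19278397,  0.76618563,  0.32725996],
       [ 0.7278391 ,  0.23944201,  0.64258677, -1.42828165],
       [ 0.        ,  0.        ,  0.        ,  1.        ]])}
top {'fov_y': 48.55596463117936, 'cx': 278.64980087332617, 'cy': 209.30512467455375, 'world_to_cam': array([[-0.01503907, -0.99987231,  0.00540253,  0.02872163],
       [ 0.9696553 , -0.01326556,  0.244116  , -0.59627712],
       [-0.24401316,  0.00890987,  0.96973099, -0.71611044],
       [ 0.        ,  0.        ,  0.        ,  1.        ]])}
{'time_s': 0.1, 'joints': [90.7041, 20.5886, 0.6392, -0.0177, -70.1369, -16.5076], 'qd': [-0.0663, -0.0552, 0.0085, 0.0874, -0.0356, -0.0038], 'joint_torque': [-0.0011, -58.4164, 29.3753, 7.0154, 0.0103, -0.0], 'tcp_pos': [0.1837, 0.6491, 0.2257], 'eef_rot': [179.9126, -0.0085, -15.8096], 'contact_force': [0.335, 0.1474, 0.3206], 'moment': [0.0066, 0.0029, 0.0165], 'gripper_force': 0.0, 'gripper_width': 0.0876}
{'fov_y': 69.89195894203054, 'cx': 278.97119826193745, 'cy': 208.7557085596611, 'hand_eye': array([[-2.52092026e-04,  9.65700908e-01,  2.59656876e-01,
         6.93731537e-02],
       [ 9.99999933e-01,  1.74485769e-04,  3.21928481e-04,
        -6.07682619e-04],
       [ 2.65580197e-04,  2.59656940e-01, -9.65700887e-01,
        -1.57655732e-01],
       [ 0.00000000e+00,  0.00000000e+00,  0.00000000e+00,
         1.00000000e+00]])}
```

View pics/top0.png

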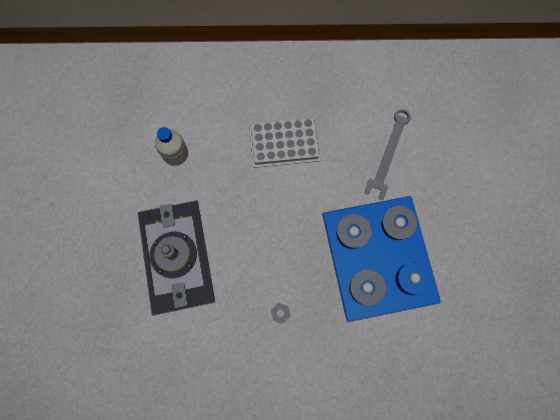

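View pics/scene0.png

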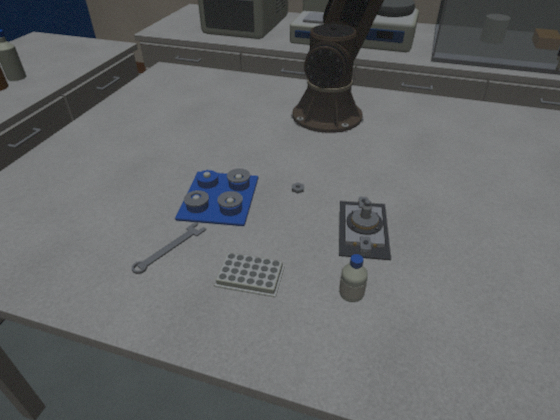

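The top view shows the ram at about (175,255), with its long axis near vertical. The tray centre is at about (381,258), with springs at (354,231), (400,222) and (368,288) and the empty pedestal at (413,279). The nut is at (281,313). The scene view confirms this layout but is too coarse to tell which way up the springs are.

```bash
cat > h.py <<'E'
from plant import r, eyes, workorder
import cv2,numpy as np
from scipy.spatial.transform import Rotation as R
def cam(n,s=None):
    m=eyes.camera_model(n); f=210/np.tan(np.radians(m['fov_y']/2))
    if n=='wrist':
        s=s or r.get_state(); T=np.eye(4);T[:3,:3]=R.from_euler('xyz',s['eef_rot'],degrees=True).as_matrix();T[:3,3]=s['tcp_pos']
        c2w=T@m['hand_eye']
    else: c2w=np.linalg.inv(m['world_to_cam'])
    return f,m['cx'],m['cy'],c2w
def ray(c,u,v,z):
    f,cx,cy,M=c; d=M[:3,:3]@np.array([(u-cx)/f,-(v-cy)/f,-1]); o=M[:3,3]
    return o+d*(z-o[2])/d[2]
def proj(c,p):
    f,cx,cy,M=c; q=np.linalg.inv(M)@np.r_[p,1]; return np.array([cx-f*q[0]/q[2],cy+f*q[1]/q[2]])
E
python3 - <<'E'
from h import *
c=cam('top')
for n,u,v,z in [("tFL",354,231,.04),("tFR",400,222,.04),("tNL",368,288,.04),("empty",415,278,.04),("ram tip",166,250,.084),("ramflange",173,255,.035),("plateTL",138,211,.005),("TR",198,202,.005),("BL",152,314,.005),("BR",214,302,.005),("tTL",324,211,.01),("tTR",411,197,.01),("tBL",348,320,.01),("tBR",439,302,.01),("nut",281,313,.01),("bottle cap",164,134,.1)]:
    print(n,np.round(ray(c,u,v,z),3))
a=cv2.imread('pics/top0.png')
b=np.hstack([cv2.resize(a[190:325,315:447],None,fx=4,fy=4,interpolation=2),cv2.resize(a[190:325,130:222],None,fx=2.8,fy=4,interpolation=2)])
cv2.imwrite('pics/c0.png',b);print(b.shape)
E
```

```text
tFL [ 0.564 -0.112  0.04 ]
tFR [ 0.579 -0.194  0.04 ]
tNL [ 0.465 -0.13   0.04 ]
empty [ 0.481 -0.212  0.04 ]
ram tip [0.528 0.206 0.084]
ramflange [0.527 0.205 0.035]
plateTL [0.614 0.279 0.005]
TR [0.63  0.169 0.005]
BL [0.428 0.244 0.005]
BR [0.447 0.136 0.005]
tTL [ 0.608 -0.064  0.01 ]
tTR [ 0.633 -0.226  0.01 ]
tBL [ 0.413 -0.098  0.01 ]
tBR [ 0.441 -0.259  0.01 ]
nut [0.427 0.018 0.01 ]
bottle cap [0.725 0.214 0.1  ]
(540, 786, 3)
```

View pics/c0.png

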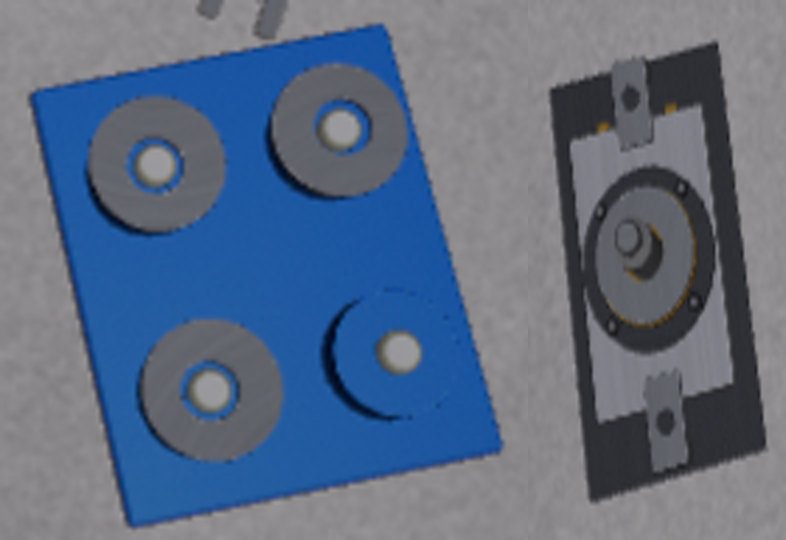

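The crop shows tray springs far-left, far-right and near-left, with near-right empty. The ram's spring surrounds the shaft. Orientation isn't clear from here, so I'll look from nearer.

Call:
{"api": "step_arm", "payload": {"plan": [[1,0.9,0.1,1,87.6],[1,0.9,0.1,1,87.6],[1,0.9,0.1,1,87.6],[1,0.9,0.1,1,87.6],[1,0.9,0.1,1,87.6],[1,0.9,0.1,1,87.6],[1,0.9,0.1,1,87.6],[1,0.9,0.1,1,87.6],[1,0.9,0.1,1,87.6]]}}

```text
time_s: 0.9
tcp_pos: [0.3644, 0.3596, 0.201]
eef_rot: [179.9, -0.1, -76.4]
contact_force: [-0.7, -0.5, -0.3]
gripper_width: 0.0875
gripper_force: 0.0
```

Call:
{"api": "step_arm", "payload": {"plan": [[0.98,-0.34,0.16,0.07,87.6],[0.98,-0.34,0.16,0.07,87.6],[0.98,-0.34,0.16,0.07,87.6],[0.98,-0.34,0.16,0.07,87.6],[0.98,-0.34,0.16,0.07,87.6],[0.98,-0.34,0.16,0.07,87.6],[0.98,-0.34,0.16,0.07,87.6],[0.98,-0.34,0.16,0.07,87.6],[0.98,-0.34,0.16,0.07,87.6]]}}

```text
time_s: 1.65
tcp_pos: [0.5057, 0.1473, 0.1612]
eef_rot: [180.0, -0.0, -80.1]
contact_force: [0.3, 1.3, -0.4]
gripper_width: 0.0873
gripper_force: 0.0
```

```bash
python3 - <<'E'
from h import *
s=r.get_state(); im=eyes.capture("wrist"); cv2.imwrite("pics/w1.png",im[:,:,::-1])
print(s['tcp_pos'],s['eef_rot'],s['time_s'])
import json; json.dump({k:np.array(s[k]).tolist() for k in('tcp_pos','eef_rot')},open('pics/w1.json','w'))
print(proj(cam('wrist',s),[.527,.205,.032]))
E
```

```text
[0.50570809 0.14734098 0.16116708] [ 1.79955014e+02 -1.57521917e-02 -8.01395823e+01] 1.65
[248.84916199 251.09073207]
```

View pics/w1.png

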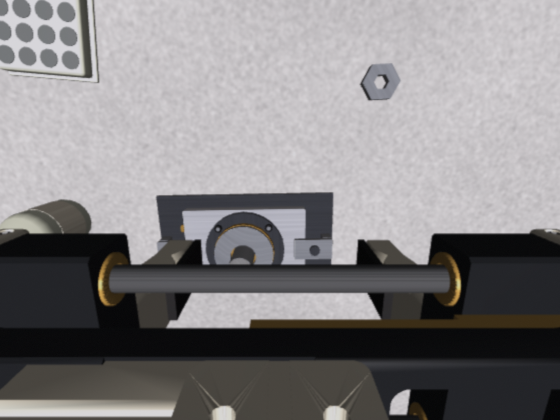

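The wrist view shows that the gripper hides everything below row ~265. The ram's disc is only half visible, at (243,245). I'll shift so the ram appears higher in the picture and seen from the side.

Call:
{"api": "step_arm", "payload": {"plan": [[-0.6,0.32,0.1,0,87.6],[-0.6,0.32,0.1,0,87.6],[-0.6,0.32,0.1,0,87.6],[-0.6,0.32,0.1,0,87.6],[-0.6,0.32,0.1,0,87.6],[-0.6,0.32,0.1,0,87.6]]}}

```text
time_s: 2.2
tcp_pos: [0.3985, 0.285, 0.1368]
eef_rot: [-180.0, 0.0, -79.6]
contact_force: [-0.3, -0.4, -0.4]
gripper_width: 0.0878
gripper_force: 0.0
```

```bash
cat >> h.py <<'E'
import json
def snap(name):
    s=r.get_state(); im=eyes.capture("wrist"); cv2.imwrite(f"pics/{name}.png",im[:,:,::-1])
    s={k:np.array(s[k]).tolist() for k in('tcp_pos','eef_rot','time_s')}; json.dump(s,open(f'pics/{name}.json','w')); print(s); return s,im
E
python3 - <<'E'
from h import *
s,im=snap('w2'); p=proj(cam('wrist',s),[.527,.205,.042]); print(p)
u,v=map(int,p); a=im[max(v-80,0):v+70,max(u-100,0):u+100,::-1]
cv2.imwrite('pics/w2c.png',cv2.resize(a,None,fx=3.8,fy=3.8,interpolation=2)); print(max(v-80,0),max(u-100,0),a.shape)
E
```

```text
{'tcp_pos': [0.39851684299833967, 0.284953831862061, 0.13675803123000405], 'eef_rot': [-179.98325890916612, 0.030195033337396836, -79.64666085250522], 'time_s': 2.2}
[135.85477894  84.57722442]
4 35 (150, 200, 3)
```

View pics/w2c.png

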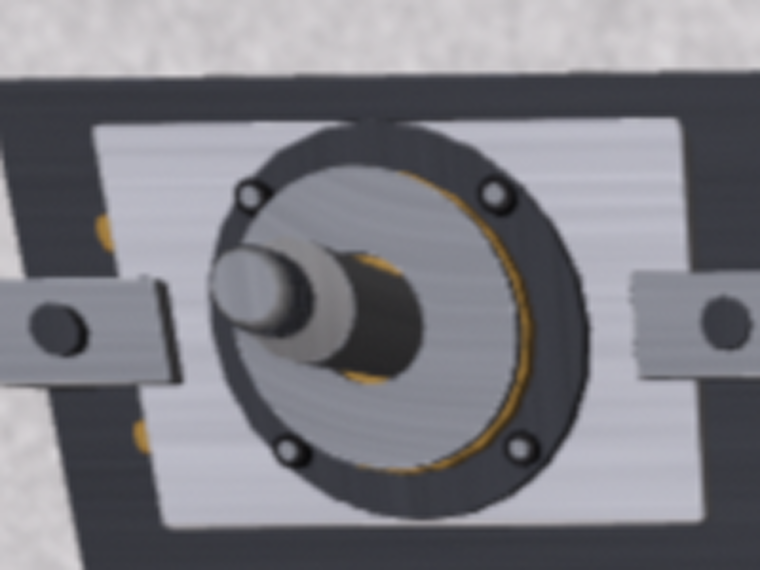

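The ram seen at an angle shows the stud leaning left, the spring's outer edge spanning crop columns ~232-518, and the bore's right edge at ~422. The brass crescent is on the right. I'll settle which way up it is by circle fits at the two candidate height pairs.

```bash
cat >> h.py <<'E'
from scipy.optimize import least_squares
def edges(g,u0,v0,angs,r0,r1,sign):
    # strongest radial step along spokes from (u0,v0); sign -1: bright->dark outward
    out=[]
    g=cv2.GaussianBlur(g.astype(np.float32),(3,3),0)
    rr=np.arange(r0,r1,.25)
    for a in np.radians(angs):
        u=(u0+rr*np.cos(a)).astype(np.float32); v=(v0+rr*np.sin(a)).astype(np.float32)
        p=cv2.remap(g,u[None],v[None],cv2.INTER_LINEAR)[0]; d=(p[6:]-p[:-6])*sign
        i=d.argmax()
        if d[i]>12: out.append((u[i+3],v[i+3]))
    return np.array(out)
def circ(c,pts,z,R0=None):
    P=np.array([ray(c,u,v,z)[:2] for u,v in pts]); m=P.mean(0)
    if R0: f=lambda x:np.hypot(*(P-x[:2]).T)-R0; x0=m
    else: f=lambda x:np.hypot(*(P-x[:2]).T)-x[2]; x0=np.r_[m,.03]
    q=least_squares(f,x0,loss='soft_l1',f_scale=.0004); return np.round(q.x*1000,1),round(float(np.median(abs(q.fun)))*1000,2)
E
python3 - <<'E'
from h import *
im=cv2.imread('pics/w2.png'); g=cv2.cvtColor(im,cv2.COLOR_BGR2GRAY); s=json.load(open('pics/w2.json'));c=cam('wrist',s)
u0,v0=35+375/3.8,4+318/3.8
o=edges(g,u0,v0,list(range(-60,150,5))+list(range(230,300,5)),28,46,-1)
hsv=cv2.cvtColor(im,cv2.COLOR_BGR2HSV)
b=edges(g,35+370/3.8,4+318/3.8,range(-50,51,5),8,20,1)
print(len(o),len(b))
print(np.round((b-[35,4])*3.8).astype(int).tolist())
print(np.round((o-[35,4])*3.8).astype(int).tolist())
for n,zo,zb in(("dome",.0365,.042),("dish",.042,.0375)): print(n,circ(c,o,zo),circ(c,o,zo,.030),circ(c,b,zb),circ(c,b,zb,.0127))
E
```

```text
56 21
[[404, 277], [408, 280], [409, 285], [412, 289], [414, 293], [416, 297], [417, 301], [419, 305], [420, 309], [421, 314], [421, 318], [421, 322], [421, 327], [421, 332], [421, 337], [420, 341], [419, 347], [417, 351], [414, 355], [411, 359], [408, 364]]
[[448, 192], [458, 199], [464, 212], [473, 220], [479, 231], [485, 241], [490, 252], [496, 261], [501, 272], [504, 283], [509, 294], [512, 306], [512, 318], [512, 330], [513, 342], [512, 355], [510, 367], [508, 380], [503, 392], [496, 403], [490, 414], [482, 425], [473, 434], [462, 443], [451, 450], [439, 455], [428, 464], [415, 468], [402, 469], [388, 468], [375, 467], [362, 465], [350, 461], [338, 457], [326, 453], [315, 446], [305, 440], [295, 432], [286, 424], [277, 416], [269, 407], [261, 398], [272, 195], [282, 186], [295, 180], [308, 173], [320, 168], [334, 165], [348, 164], [362, 165], [375, 166], [388, 168], [401, 170], [413, 175], [425, 181], [436, 187]]
dome (array([531.8, 208. ,  29.9]), 0.17) (array([531.9, 207.9]), 0.2) (array([-162379.2,  -25125.9,  164857.1]), 0.66) (array([531.6, 208.1]), 0.04)
dish (array([529.2, 208.1,  29.3]), 0.16) (array([529.9, 208. ]), 0.39) (array([-195040.9,  -30240.6,  197918.7]), 0.68) (array([533.5, 207.9]), 0.05)
```

Domed fits: radius 29.9 mm and concentric to 0.3 mm, against a 3.6 mm mismatch for dished. So the first spring is domed side up, the second must be dished up and the third domed up. Next, the tray.

Call:
{"api": "step_arm", "payload": {"plan": [[0.67,0.08,0,0,87.6],[0.67,0.08,0,0,87.6],[0.67,0.08,0,0,87.6],[0.67,0.08,0,0,87.6],[0.67,0.08,0,0,87.6]]}}

```text
time_s: 2.67
tcp_pos: [0.4088, 0.108, 0.1365]
eef_rot: [179.9, -0.0, -80.2]
contact_force: [-0.9, -0.1, 0.3]
gripper_width: 0.0874
gripper_force: 0.0
```

Call:
{"api": "step_arm", "payload": {"plan": [[0.67,0.08,0,0,87.6],[0.67,0.08,0,0,87.6],[0.67,0.08,0,0,87.6],[0.67,0.08,0,0,87.6],[0.67,0.08,0,0,87.6],[0.67,0.08,0,0,87.6]]}}

```text
time_s: 3.17
tcp_pos: [0.4192, -0.0576, 0.1368]
eef_rot: [-180.0, 0.0, -80.3]
contact_force: [-0.4, 0.1, 0.3]
gripper_width: 0.0878
gripper_force: 0.0
```

```bash
python3 - <<'E'
from h import *
s,im=snap('w3'); c=cam('wrist',s)
for p in([.564,-.112,.04],[.579,-.194,.04],[.465,-.13,.04]): print(proj(c,p))
im=cv2.imread('pics/w2.png'); g=cv2.cvtColor(im,cv2.COLOR_BGR2GRAY); s=json.load(open('pics/w2.json'));c=cam('wrist',s)
print(circ(c,edges(g,35+250/3.8,4+286/3.8,range(90,271,10),6,16,-1),.084,.007), ray(c,35+250/3.8,4+286/3.8,.084))
sat=cv2.cvtColor(im,cv2.COLOR_BGR2HSV)[:,:,1]
o=edges(sat,35+375/3.8,4+318/3.8,range(-60,80,5),30,44,-1); print(len(o),circ(c,o,.032,.031))
E
```

```text
{'tcp_pos': [0.4192470674457192, -0.05758229959421672, 0.1367870169084608], 'eef_rot': [-179.98483479178634, 0.0003146869610286531, -80.34708245141888], 'time_s': 3.1667}
[114.08394602 116.56111692]
[96.53547627 -1.49646415]
[238.2075338 115.0460387]
(array([529.3, 207.9]), 0.26) [0.53025846 0.20782861 0.084     ]
28 (array([530.8, 207.8]), 0.18)
```

View pics/w3.png

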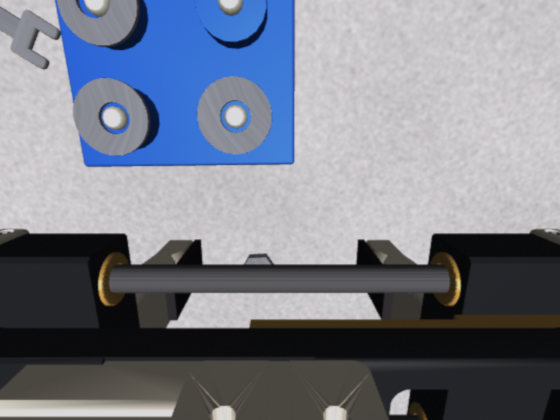

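The tray from nearer: far-left spring at about (113,117), near-left at (235,115), empty at (232,3), and far-right cut off at (97,3).

```bash
python3 - <<'E'
from h import *
im=cv2.imread('pics/w3.png'); s=json.load(open('pics/w3.json'));c=cam('wrist',s)
sat=cv2.cvtColor(im,cv2.COLOR_BGR2HSV)[:,:,1]; g=cv2.cvtColor(im,cv2.COLOR_BGR2GRAY)
for n,u,v in(("FL",111,117),("NL",235,115),("FR",97,8)):
    A=range(0,360,6) if n!="FR" else range(-5,186,6)
    o=edges(sat,u,v,A,28,46,1); b=edges(sat,u+2,v,A,11,22,-1)
    print(n,len(o),len(b))
    for h,zo,zb in(("dome",.0365,.042),("dish",.042,.0375)): print(h,circ(c,o,zo),circ(c,o,zo,.03),circ(c,b,zb),circ(c,b,zb,.0127))
E
```

```text
FL 52 60
dome (array([ 567.8, -110.6,   30.8]), 0.35) (array([ 567.2, -110.7]), 0.57) (array([ 562.4, -111.2,   12. ]), 0.11) (array([ 562. , -111.1]), 0.6)
dish (array([ 564.9, -110.9,   30.2]), 0.35) (array([ 564.9, -110.9]), 0.34) (array([ 564.7, -110.9,   12.2]), 0.11) (array([ 564.5, -110.9]), 0.44)
NL 60 60
dome (array([ 468.7, -128.7,   30.4]), 0.06) (array([ 468.7, -128.7]), 0.45) (array([ 466.9, -128.5,   12.3]), 0.07) (array([ 466.9, -128.4]), 0.42)
dish (array([ 467.9, -128.6,   29.8]), 0.06) (array([ 467.9, -128.6]), 0.19) (array([ 467.5, -128.6,   12.5]), 0.07) (array([ 467.5, -128.5]), 0.2)
FR 32 15
dome (array([ 579.8, -193.6,   30.8]), 0.23) (array([ 579.5, -192.5]), 0.3) (array([ 40081.5, 105098.6, 112445.4]), 0.44) (array([ 579.3, -192.6]), 0.13)
dish (array([ 576.6, -192.2,   30.2]), 0.22) (array([ 576.6, -191.9]), 0.25) (array([23161.4, 60036.8, 64311.6]), 0.45) (array([ 582. , -193.6]), 0.14)
```

Far-left and near-left are dished up; far-right is domed up. I'll use near-left as the second spring and far-right as the third. First, hover over near-left.

Call:
{"api": "step_arm", "payload": {"plan": [[0.313,-0.143,0.24,0,76],[0.313,-0.143,0.24,0,76],[0.313,-0.143,0.24,0,76],[0.313,-0.143,0.24,0,76],[0.313,-0.143,0.24,0,76],[0.313,-0.143,0.24,0,76]]}}

```text
time_s: 3.72
tcp_pos: [0.4684, -0.1246, 0.0767]
eef_rot: [180.0, 0.0, -79.9]
contact_force: [-0.3, 0.7, -0.1]
gripper_width: 0.0758
gripper_force: 0.0
```

```bash
python3 - <<'E'
from h import *
for i in range(4):
    eyes.capture("wrist"); s=r.get_state(); print(np.round(s['tcp_pos'],4),np.round(s['eef_rot'],2),np.round(s['qd'],2))
E
```

```text
[ 0.4686 -0.1245  0.0772] [-179.96   -0.    -79.91] [ 0.05 -0.82 -0.04 -0.03  0.15  0.28]
[ 0.4687 -0.1245  0.0774] [-179.92   -0.    -79.9 ] [-0.1  -0.49  0.03 -0.07  0.04  0.19]
[ 0.4687 -0.1246  0.0775] [-179.9   -0.   -79.9] [-0.25 -0.16 -0.02 -0.03  0.1   0.23]
[ 0.4687 -0.1247  0.0775] [-179.9    -0.    -79.91] [-0.31  0.01  0.01  0.03  0.09  0.1 ]
```

Call:
{"api": "step_arm", "payload": {"plan": [[0.015,0.007,0.05,0,76],[0.015,0.007,0.1,0,76],[0.015,0.007,0.15,0,76],[0.015,0.007,0.19,0,76],[0.015,0.007,0.19,0,76],[0.015,0.007,0.19,0,76],[0.015,0.007,0.19,0,76]]}}

```text
time_s: 4.5
tcp_pos: [0.4678, -0.1293, 0.0299]
eef_rot: [-179.9, -0.0, -80.0]
contact_force: [-0.3, 0.5, 0.4]
gripper_width: 0.0763
gripper_force: 0.0
```

Call:
{"api": "step_arm", "payload": {"plan": [[0,0,0,0,50],[0,0,0,0,50],[0,0,0,0,50],[0,0,0,0,50],[0,0,0,0,50],[0,0,0,0,50]], "newtons": 35}}

```text
time_s: 5.0
tcp_pos: [0.4676, -0.1296, 0.0295]
eef_rot: [-180.0, -0.0, -80.0]
contact_force: [-2.3, 1.7, 6.1]
gripper_width: 0.0582
gripper_force: 35.0
```

Call:
{"api": "step_arm", "payload": {"plan": [[0,0,-0.06,0,50],[0,0,-0.12,0,50],[0,0,-0.2,0,50],[0,0,-0.3,0,50],[0,0,-0.45,0,50],[0,0,-0.45,0,50],[0,0,-0.45,0,50]]}}

```text
time_s: 5.58
tcp_pos: [0.4686, -0.1296, 0.1435]
eef_rot: [-179.7, -0.0, -80.0]
contact_force: [0.4, -0.0, -1.0]
gripper_width: 0.0579
gripper_force: 35.0
```

```bash
python3 - <<'E'
from h import *
s,im=snap('w4'); c=cam('wrist',s); t=np.array(s['tcp_pos'])
for dz in(.0075,):
  for d in([0,0],[.03,0],[-.03,0],[0,.03],[0,-.03]): print(d,proj(c,t+[d[0],d[1],dz]))
sc=eyes.capture('scene'); f,cx,cy,M=cc=cam('scene'); u,v=map(int,proj(cc,t)); print(u,v)
a=cv2.resize(sc[v-35:v+35,u-45:u+45,::-1],None,fx=5,fy=5,interpolation=2)
b=im[:420,80:480,::-1]; h=350
cv2.imwrite('pics/c4.png',np.hstack([a,cv2.resize(b,(333,350))]))
E
```

```text
{'tcp_pos': [0.46858481769141647, -0.12956182648405873, 0.14351890020462243], 'eef_rot': [-179.73461268942455, -0.017333069638906455, -80.00334038837815], 'time_s': 5.5833}
[0, 0] [278.79903981 259.74639305]
[0.03, 0] [223.90340039 250.72528584]
[-0.03, 0] [332.88692477 268.6347604 ]
[0, 0.03] [269.64925125 307.67735372]
[0, -0.03] [288.85642574 207.06100406]
235 140
```

View pics/c4.png

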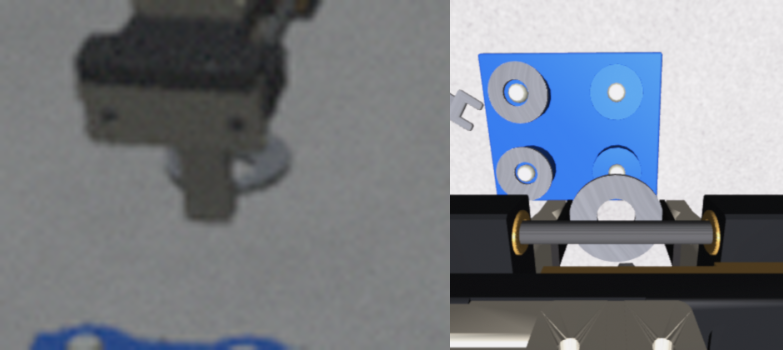

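The held spring sits centrally and level between the fingers in the wrist view. The far-right spring is also fully visible, so I'll measure both.

```bash
python3 - <<'E'
from h import *
im=cv2.imread('pics/w4.png'); s=json.load(open('pics/w4.json'));c=cam('wrist',s);t=np.array(s['tcp_pos'])
sat=cv2.cvtColor(im,cv2.COLOR_BGR2HSV)[:,:,1]
R3=R.from_euler('xyz',s['eef_rot'],degrees=True).as_matrix()
o=edges(sat,280,256,range(-140,-30,5),40,70,1); x,e=circ(c,o,t[2]+.012,.03)
print(len(o),np.round(o).astype(int).tolist()); print('held rel tool xy',R3.T@np.r_[x/1000-t[:2],0]*1000,e)
for n,u,v in(("FR",80+400*67/333,92*1.2),("FL",80+400*75/333,172*1.2)):
    print(n,u,v)
    o=edges(sat,u,v,range(0,360,6) if n=="FR" else range(-180,10,6),25,44,1); b=edges(sat,u-1,v,range(0,360,6),9,20,-1)
    for h,zo,zb in(("dome",.0365,.042),("dish",.042,.0375)): print(h,circ(c,o,zo),circ(c,b,zb))
E
```

```text
22 [[241, 223], [244, 220], [248, 218], [252, 215], [256, 214], [260, 212], [263, 211], [268, 210], [271, 203], [275, 198], [280, 196], [285, 198], [289, 204], [292, 210], [296, 211], [300, 212], [304, 214], [308, 216], [311, 218], [315, 221], [318, 224], [321, 227]]
held rel tool xy [-0.09297047  0.17127729 -0.00082147] 0.19
FR 160.48048048048048 110.39999999999999
dome (array([ 580.7, -193.4,   30.1]), 0.27) (array([ 580.3, -193.5,   12.4]), 0.12)
dish (array([ 578.6, -193.5,   29.5]), 0.27) (array([ 582. , -193.4,   12.7]), 0.12)
FL 170.0900900900901 206.4
dome (array([ 567. , -109.3,   31.2]), 0.17) (array([ 563.9, -113.2,   12.1]), 0.09)
dish (array([ 565.2, -111.2,   30.5]), 0.17) (array([ 565.4, -111.8,   12.3]), 0.1)
```

The held spring is within 0.2 mm of the tool axis, and far-right is confirmed domed at (0.5805,-0.1935). Now to the ram, stopping short so the camera sees the shaft.

Call:
{"api": "step_arm", "payload": {"plan": [[-0.814,-0.239,0,0,50],[-0.814,-0.239,0,0,50],[-0.814,-0.239,0,0,50],[-0.814,-0.239,0,0,50],[-0.814,-0.239,0,0,50],[-0.814,-0.239,0,0,50]]}}

```text
time_s: 6.18
tcp_pos: [0.4913, 0.086, 0.1403]
eef_rot: [180.0, -0.0, -79.8]
contact_force: [-0.6, -0.0, -1.0]
gripper_width: 0.0578
gripper_force: 35.0
```

Call:
{"api": "step_arm", "payload": {"plan": [[-0.814,-0.239,0,0,50],[-0.814,-0.239,0,0,50],[-0.814,-0.239,0,0,50],[-0.814,-0.239,0,0,50],[-0.814,-0.239,0,0,50],[-0.814,-0.239,0,0,50],[-0.814,-0.239,0,0,50],[-0.814,-0.239,0,0,50]]}}

```text
time_s: 6.85
tcp_pos: [0.5133, 0.2915, 0.1395]
eef_rot: [179.8, -0.1, -80.0]
contact_force: [-0.0, -0.7, -0.3]
gripper_width: 0.058
gripper_force: 35.0
```

```bash
python3 - <<'E'
from h import *
s,im=snap('w5'); c=cam('wrist',s); t=np.array(s['tcp_pos'])
p=proj(c,[.5303,.2079,.084]); q=proj(c,[.5303,.2079,.042]); print(p,q)
u,v=q.astype(int); a=im[max(0,v-75):v+75,u-100:u+100,::-1]; print(max(0,v-75),u-100)
cv2.imwrite('pics/w5c.png',cv2.resize(a,None,fx=3.8,fy=3.8,interpolation=2))
E
```

```text
{'tcp_pos': [0.5132959228664937, 0.29146288065415604, 0.13950972821758198], 'eef_rot': [179.81926713228404, -0.1177226793308504, -79.95884762932207], 'time_s': 6.85}
[275.39250825 103.05964992] [275.84726711 107.31582426]
32 175
```

View pics/w5c.png

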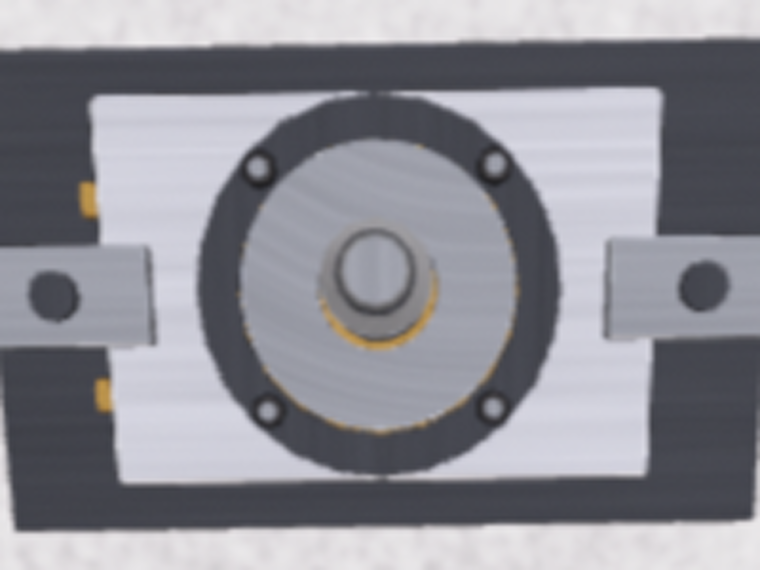

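Near-vertical view of the ram: the stud top is centred at crop (375,270), which is pixel (273.7,103). The spring and flange are concentric around it.

```bash
python3 - <<'E'
from h import *
im=cv2.imread('pics/w5.png'); s=json.load(open('pics/w5.json'));c=cam('wrist',s);t=np.array(s['tcp_pos'])
g=cv2.cvtColor(im,cv2.COLOR_BGR2GRAY); R3=R.from_euler('xyz',s['eef_rot'],degrees=True).as_matrix()
print('stud',circ(c,edges(g,273.7,103,range(0,360,10),6,13,-1),.084))
o=edges(g,175+378/3.8,32+285/3.8,range(0,360,6),32,44,-1); print('disc1 outer',len(o),circ(c,o,.0365),circ(c,o,.032))
o=edges(g,175+378/3.8,32+285/3.8,range(0,360,6),42,56,1); print('flange',circ(c,o,.02))
x=ray(c,273.7,103,.084); print(x)
eyes.capture('wrist');s=r.get_state();t=s['tcp_pos'];print(t,s['eef_rot'])
d=np.array([.5300,.2079,.0])-t; print(R3.T@d/.25)
E
```

```text
stud (array([531.8, 208.1,   5.7]), 0.06)
disc1 outer 60 (array([531.7, 208.2,  30.1]), 0.12) (array([531.8, 207.9,  30.6]), 0.12)
flange (array([531.9, 207.8,  41.7]), 0.12)
[0.53142563 0.20806077 0.084     ]
[0.51371454 0.29056952 0.14052023] [ 1.79893545e+02 -7.18880840e-02 -8.00417818e+01]
[ 0.33581526 -0.00826366  0.56274883]
```

Call:
{"api": "step_arm", "payload": {"plan": [[0.12,-0.005,0,0,50],[0.24,-0.01,0.05,0,50],[0.338,-0.0135,0.12,0,50],[0.338,-0.0135,0.16,0,50],[0.338,-0.0135,0.16,0,50],[0.338,-0.0135,0.16,0,50],[0.338,-0.0135,0.16,0,50],[0.338,-0.0135,0.16,0,50],[0.338,-0.0135,0.16,0,50]]}}

```text
time_s: 7.7
tcp_pos: [0.5326, 0.2101, 0.1024]
eef_rot: [-179.9, 0.0, -80.0]
contact_force: [-0.1, 0.3, -1.4]
gripper_width: 0.0583
gripper_force: 35.0
```

Call:
{"api": "step_arm", "payload": {"plan": [[0.008,0.005,0.03,0,50],[0.008,0.005,0.04,0,50],[0.008,0.005,0.04,0,50],[0.008,0.005,0.04,0,50],[0.008,0.005,0.04,0,50]]}}

```text
time_s: 8.12
tcp_pos: [0.5314, 0.2072, 0.0915]
eef_rot: [180.0, -0.0, -80.0]
contact_force: [0.3, -0.4, -1.0]
gripper_width: 0.0582
gripper_force: 35.0
```

```bash
python3 - <<'E'
from h import *
s,im=snap('w6')
for i in range(2): eyes.capture('wrist');print(np.round(r.get_state()['tcp_pos'],4))
sc=eyes.capture('scene'); f,cx,cy,M=cc=cam('scene'); u,v=map(int,proj(cc,s['tcp_pos']))
a=cv2.resize(sc[v-40:v+40,u-35:u+35,::-1],None,fx=5,fy=5,interpolation=2)
b=im[150:340,180:380,::-1]
cv2.imwrite('pics/c6.png',np.hstack([a,cv2.resize(b,(421,400))]))
E
```

```text
{'tcp_pos': [0.5314312176344393, 0.20716925333153452, 0.09151972167801661], 'eef_rot': [179.9966781289255, -0.008254787996636904, -79.99260403459405], 'time_s': 8.1167}
[0.5315 0.2072 0.0916]
[0.5315 0.2072 0.0917]
```

View pics/c6.png

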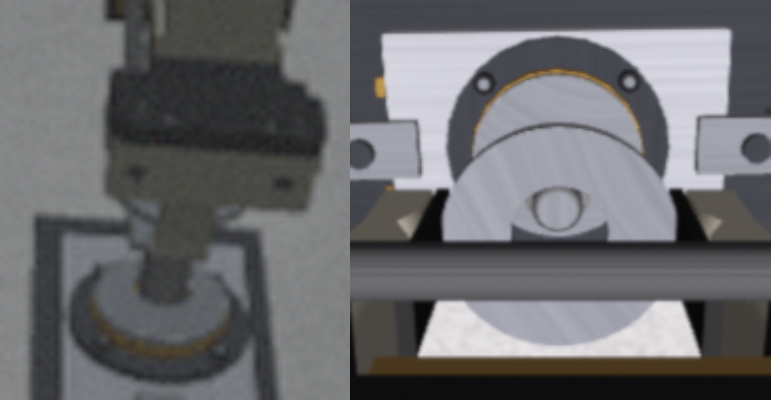

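The stud tip shows inside the bore at about pixel (279,250), and the held disc looks level. I'll compare their centres.

```bash
python3 - <<'E'
from h import *
im=cv2.imread('pics/w6.png'); s=json.load(open('pics/w6.json'));c=cam('wrist',s);t=np.array(s['tcp_pos'])
g=cv2.cvtColor(im,cv2.COLOR_BGR2GRAY); R3=R.from_euler('xyz',s['eef_rot'],degrees=True).as_matrix()
st=edges(g,278.8,249.8,range(0,360,10),6,15,-1); x,e=circ(c,st,.084,.006); print(x,e, ray(c,278.8,249.8,.084))
print('stud rel',R3.T@np.r_[x/1000-t[:2],0]*1000)
o=np.r_[edges(g,279,258,range(-160,-130,5),44,66,-1),edges(g,279,258,range(-125,-50,5),44,66,-1),edges(g,279,258,range(-50,-20,5),44,66,-1)]
print(np.round(o).astype(int).tolist())
x,e=circ(c,o,t[2]+.012,.03);print('disc',x,e,R3.T@np.r_[x/1000-t[:2],0]*1000)
E
```

```text
[531.7 208. ] 0.49 [0.53138784 0.20769692 0.084     ]
stud rel [-7.71399388e-01 -4.09056174e-01 -1.34854092e-04]
[[227, 239], [231, 235], [233, 232], [236, 228], [240, 225], [239, 218], [251, 218], [254, 216], [258, 214], [262, 213], [267, 212], [271, 211], [275, 210], [279, 210], [283, 210], [287, 211], [291, 212], [296, 212], [300, 214], [304, 216], [315, 206], [317, 212], [319, 218], [319, 225], [322, 228], [325, 232]]
disc [543.2 154.9] 4.8 [ 5.35191170e+01 -2.50661953e+00  7.56534434e-03]
```

Call:
{"api": "step_arm", "payload": {"plan": [[-0.003,0,0.0,0,50],[-0.003,0,0.02,0,50],[-0.003,0,0.04,0,50],[-0.003,0,0.06,0,50],[-0.003,0,0.08,0,50],[-0.003,0,0.1,0,50],[-0.003,0,0.11,0,50],[-0.003,0,0.11,0,50]]}}

```text
time_s: 8.98
tcp_pos: [0.5308, 0.2075, 0.0631]
eef_rot: [179.9, -0.0, -80.0]
contact_force: [-0.7, -0.2, -1.1]
gripper_width: 0.0578
gripper_force: 35.0
```

Call:
{"api": "step_arm", "payload": {"plan": [[-0.001,-0.002,0.02,0,50],[-0.001,-0.002,0.04,0,50],[-0.001,-0.002,0.06,0,50],[-0.001,-0.002,0.075,0,50],[-0.001,-0.002,0.085,0,50],[-0.001,-0.002,0.085,0,50],[-0.001,-0.002,0.085,0,50]]}}

```text
time_s: 9.57
tcp_pos: [0.5317, 0.2081, 0.0427]
eef_rot: [180.0, -0.0, -80.0]
contact_force: [0.1, 0.4, -0.7]
gripper_width: 0.0582
gripper_force: 35.0
```

Call:
{"api": "step_arm", "payload": {"plan": [[0,0,0.004,0,50],[0,0,0.008,0,50],[0,0,0.011,0,50],[0,0,0.011,0,50],[0,0,0.011,0,50]]}}

```text
time_s: 9.98
tcp_pos: [0.5317, 0.2082, 0.0401]
eef_rot: [-180.0, 0.0, -80.0]
contact_force: [-0.4, 0.1, -1.5]
gripper_width: 0.0581
gripper_force: 35.0
```

Call:
{"api": "step_arm", "payload": {"plan": [[0,0,0,0,62],[0,0,0,0,66],[0,0,0,0,76],[0,0,0,0,76],[0,0,-0.04,0,76],[0,0,-0.12,0,76],[0,0,-0.25,0,76],[0,0,-0.4,0,76],[0,0,-0.4,0,76],[0,0,-0.4,0,76]]}}

```text
time_s: 10.82
tcp_pos: [0.5332, 0.2092, 0.1436]
eef_rot: [-179.7, 0.2, -80.0]
contact_force: [-0.1, -0.4, 0.0]
gripper_width: 0.0761
gripper_force: 0.0
```

Eased down and released. Check its seat by fits from the look position.

Call:
{"api": "step_arm", "payload": {"plan": [[-0.17,0,0,0,76],[-0.34,0,0,0,76],[-0.34,0,0,0,76],[-0.34,0,0,0,76],[-0.34,0,0,0,76],[-0.34,0,0,0,76]]}}

```text
time_s: 11.32
tcp_pos: [0.5166, 0.291, 0.1395]
eef_rot: [179.9, -0.0, -80.0]
contact_force: [0.2, 0.7, 0.1]
gripper_width: 0.0764
gripper_force: 0.0
```

```bash
python3 - <<'E'
from h import *
s,im=snap('w7'); g=cv2.cvtColor(im,cv2.COLOR_RGB2GRAY); c=cam('wrist',s)
u,v=proj(c,[.5317,.208,.05])
o=edges(g,u,v,range(0,360,5),32,46,-1); print(len(o))
for z in(.05,.052,.054): print(z,circ(c,o,z),circ(c,o,z,.03))
M=np.array([np.r_[ray(c,a,b,.052)] for a,b in o]);x,_=circ(c,o,.052,.03)
d=M[:,:2]*1000-x; an=np.degrees(np.arctan2(d[:,1],d[:,0])); rr=np.hypot(*d.T)
for k in range(-180,180,45): q=(an>=k)&(an<k+45); print(k,np.round(np.median(rr[q]),2) if q.any() else None,end='; ')
E
```

```text
{'tcp_pos': [0.5166394704499494, 0.2909733012071386, 0.13954266826563272], 'eef_rot': [179.93599551916665, -0.043200672929016276, -80.02385780300132], 'time_s': 11.3167}
72
0.05 (array([531.5, 208.8,  30.1]), 0.08) (array([531.5, 208.8]), 0.12)
0.052 (array([531.5, 208.9,  29.9]), 0.08) (array([531.5, 208.9]), 0.14)
0.054 (array([531.4, 209.1,  29.6]), 0.08) (array([531.4, 209.1]), 0.38)
-180 29.87; -135 29.86; -90 29.86; -45 29.82; 0 29.86; 45 29.85; 90 29.89; 135 29.96;
```

The second spring is level and seated: radius 29.9 mm at rim height 52 mm, uniform all round. Now the third.

Call:
{"api": "step_arm", "payload": {"plan": [[0.976,0.043,0,0,76],[0.976,0.043,0,0,76],[0.976,0.043,0,0,76],[0.976,0.043,0,0,76],[0.976,0.043,0,0,76],[0.976,0.043,0,0,76],[0.976,0.043,0,0,76]]}}

```text
time_s: 11.95
tcp_pos: [0.5481, 0.0436, 0.1401]
eef_rot: [179.9, -0.0, -80.3]
contact_force: [0.5, 0.3, 0.1]
gripper_width: 0.076
gripper_force: 0.0
```

Call:
{"api": "step_arm", "payload": {"plan": [[0.976,0.043,0,0,76],[0.976,0.043,0,0,76],[0.976,0.043,0,0,76],[0.976,0.043,0,0,76],[0.976,0.043,0,0,76],[0.976,0.043,0,0,76],[0.976,0.043,0.1,0,76],[0.976,0.043,0.2,0,76],[0.976,0.043,0.2,0,76],[0.976,0.043,0.2,0,76],[0.976,0.043,0.2,0,76],[0.976,0.043,0.2,0,76]]}}

```text
time_s: 12.95
tcp_pos: [0.5815, -0.1923, 0.0919]
eef_rot: [-179.9, -0.0, -80.0]
contact_force: [-0.2, 0.2, 0.2]
gripper_width: 0.0762
gripper_force: 0.0
```

Call:
{"api": "step_arm", "payload": {"plan": [[0.004,0.0055,0.06,0,76],[0.004,0.0055,0.12,0,76],[0.004,0.0055,0.18,0,76],[0.004,0.0055,0.22,0,76],[0.004,0.0055,0.236,0,76],[0.004,0.0055,0.236,0,76],[0.004,0.0055,0.236,0,76],[0.004,0.0055,0.236,0,76]]}}

```text
time_s: 13.62
tcp_pos: [0.5801, -0.1936, 0.0322]
eef_rot: [-179.9, -0.0, -80.0]
contact_force: [1.0, -0.0, -0.4]
gripper_width: 0.0759
gripper_force: 0.0
```

Call:
{"api": "step_arm", "payload": {"plan": [[0,0,0,0,50],[0,0,0,0,50],[0,0,0,0,50],[0,0,0,0,50],[0,0,0,0,50],[0,0,0,0,50]], "newtons": 35}}

```text
time_s: 14.12
tcp_pos: [0.5797, -0.1937, 0.0315]
eef_rot: [-180.0, -0.0, -80.0]
contact_force: [-0.1, 0.5, 3.0]
gripper_width: 0.0581
gripper_force: 35.0
```

Call:
{"api": "step_arm", "payload": {"plan": [[0,0,-0.03,0,50],[0,0,-0.08,0,50],[0,0,-0.15,0,50],[0,0,-0.3,0,50],[0,0,-0.44,0,50],[0,0,-0.44,0,50],[0,0,-0.44,0,50],[0,0,-0.44,0,50]]}}

```text
time_s: 14.78
tcp_pos: [0.5788, -0.1935, 0.1411]
eef_rot: [180.0, 0.0, -80.0]
contact_force: [0.2, 0.3, -0.3]
gripper_width: 0.0574
gripper_force: 35.0
```

```bash
python3 - <<'E'
from h import *
s,im=snap('w8'); c=cam('wrist',s);t=np.array(s['tcp_pos']); print(r.get_state()['gripper_width'])
sat=cv2.cvtColor(im,cv2.COLOR_RGB2HSV)[:,:,1]; R3=R.from_euler('xyz',s['eef_rot'],degrees=True).as_matrix()
u,v=proj(c,t+[0,0,.003])
o=edges(sat,u,v,range(-150,-25,4),38,68,1); x,e=circ(c,o,t[2]+.0045,.03)
print(len(o),np.round(o).astype(int).tolist(),u,v); print('held rel tool xy',R3.T@np.r_[x/1000-t[:2],0]*1000,e)
g=im[150:340,180:380,::-1]; cv2.imwrite('pics/c8.png',cv2.resize(g,None,fx=2,fy=2))
E
```

```text
{'tcp_pos': [0.5787853368524928, -0.1935007465687401, 0.14108569823012843], 'eef_rot': [179.99987226484208, 0.031610457880466354, -80.02369630604603], 'time_s': 14.7833}
0.058232405419970795
32 [[232, 229], [234, 226], [237, 223], [239, 220], [242, 218], [244, 215], [248, 213], [251, 211], [254, 209], [257, 208], [261, 207], [264, 205], [267, 201], [271, 197], [275, 196], [279, 196], [283, 199], [286, 204], [290, 205], [293, 205], [297, 206], [301, 208], [304, 209], [307, 211], [310, 213], [313, 215], [316, 217], [319, 220], [322, 223], [324, 226], [326, 229], [327, 233]] 278.8717015018179 256.32724418721307
held rel tool xy [ 6.10056662e-01 -9.11419677e-03 -3.36592620e-04] 0.16
```

Call:
{"api": "step_arm", "payload": {"plan": [[-0.809,-0.046,0,0,50],[-0.809,-0.046,0,0,50],[-0.809,-0.046,0,0,50],[-0.809,-0.046,0,0,50],[-0.809,-0.046,0,0,50],[-0.809,-0.046,0,0,50]]}}

```text
time_s: 15.33
tcp_pos: [0.5544, 0.0122, 0.1399]
eef_rot: [179.9, 0.0, -79.8]
contact_force: [-0.6, -1.5, -0.5]
gripper_width: 0.0581
gripper_force: 35.0
```

Call:
{"api": "step_arm", "payload": {"plan": [[-0.809,-0.046,0,0,50],[-0.809,-0.046,0,0,50],[-0.809,-0.046,0,0,50],[-0.809,-0.046,0,0,50],[-0.809,-0.046,0,0,50],[-0.809,-0.046,0,0,50],[-0.809,-0.046,0.08,0,50],[-0.809,-0.046,0.15,0,50],[-0.809,-0.046,0.15,0,50],[-0.809,-0.046,0.15,0,50],[-0.809,-0.046,0.15,0,50]]}}

```text
time_s: 16.25
tcp_pos: [0.532, 0.2084, 0.1037]
eef_rot: [180.0, -0.0, -80.0]
contact_force: [0.3, -0.5, -1.8]
gripper_width: 0.0581
gripper_force: 35.0
```

Call:
{"api": "step_arm", "payload": {"plan": [[-0.002,0.002,0.02,0,50],[-0.002,0.002,0.04,0,50],[-0.002,0.002,0.05,0,50],[-0.002,0.002,0.05,0,50],[-0.002,0.002,0.05,0,50],[-0.002,0.002,0.05,0,50]]}}

```text
time_s: 16.75
tcp_pos: [0.5313, 0.2091, 0.0913]
eef_rot: [-180.0, 0.0, -80.0]
contact_force: [-0.3, -0.6, -0.2]
gripper_width: 0.058
gripper_force: 35.0
```

```bash
python3 - <<'E'
from h import *
s,im=snap('w9'); c=cam('wrist',s);t=np.array(s['tcp_pos']); R3=R.from_euler('xyz',s['eef_rot'],degrees=True).as_matrix()
g=cv2.cvtColor(im,cv2.COLOR_RGB2GRAY); u,v=proj(c,[.5315,.208,.084]); print(u,v)
st=edges(g,u,v,range(180,361,10),6,13,-1); x,e=circ(c,st,.084,.006); print(len(st),'stud rel',(R3.T@np.r_[x/1000-t[:2],0]*1000).round(2),e)
u,v=proj(c,np.r_[t[:2],t[2]+.0045]); o=edges(g,u,v,list(range(-150,-28,5)),44,66,-1)
P=np.array([ray(c,a,b,t[2]+.0045)[:2] for a,b in o]); q=least_squares(lambda x:np.hypot(*(P-x).T)-.03,t[:2],loss='soft_l1',f_scale=.0004)
print('disc rel',(R3.T@np.r_[q.x-t[:2],0]*1000).round(2),np.median(abs(q.fun))*1000)
E
```

```text
{'tcp_pos': [0.5313108476515176, 0.20908673649194845, 0.0912715295656154], 'eef_rot': [-179.98382567203436, 0.004661064649247236, -80.00381076575661], 'time_s': 16.75}
278.88977591059285 247.38726422190996
9 stud rel [ 0.73 -0.17 -0.  ] 0.13
disc rel [-0.03  0.15 -0.  ] 0.12691374125941776
```

Call:
{"api": "step_arm", "payload": {"plan": [[0.0015,-0.001,0.0,0,50],[0.0015,-0.001,0.02,0,50],[0.0015,-0.001,0.04,0,50],[0.0015,-0.001,0.06,0,50],[0.0015,-0.001,0.08,0,50],[0.0015,-0.001,0.1,0,50],[0.0015,-0.001,0.1,0,50],[0.0015,-0.001,0.1,0,50]]}}

```text
time_s: 17.47
tcp_pos: [0.5313, 0.2086, 0.0655]
eef_rot: [179.9, -0.0, -80.0]
contact_force: [0.6, -0.0, -1.0]
gripper_width: 0.0583
gripper_force: 35.0
```

Call:
{"api": "step_arm", "payload": {"plan": [[0,0,0.015,0,50],[0,0,0.03,0,50],[0,0,0.042,0,50],[0,0,0.05,0,50],[0,0,0.052,0,50],[0,0,0.052,0,50],[0,0,0.052,0,50]]}}

```text
time_s: 18.05
tcp_pos: [0.5315, 0.2088, 0.0531]
eef_rot: [-180.0, 0.0, -80.0]
contact_force: [0.0, 0.5, -0.9]
gripper_width: 0.0579
gripper_force: 35.0
```

Call:
{"api": "step_arm", "payload": {"plan": [[0,0,0.003,0,50],[0,0,0.004,0,50],[0,0,0.004,0,50],[0,0,0.004,0,50]]}}

```text
time_s: 18.38
tcp_pos: [0.5316, 0.2089, 0.0523]
eef_rot: [-180.0, 0.0, -80.0]
contact_force: [-0.1, 0.7, 0.3]
gripper_width: 0.0579
gripper_force: 35.7
```

Call:
{"api": "step_arm", "payload": {"plan": [[0,0,0,0,62],[0,0,0,0,66],[0,0,0,0,76],[0,0,0,0,76],[0,0,-0.04,0,76],[0,0,-0.12,0,76],[0,0,-0.25,0,76],[-0.1,0,-0.35,0,76],[-0.24,0,-0.35,0,76],[-0.34,0,-0.35,0,76],[-0.34,0,-0.35,0,76],[-0.34,0,-0.35,0,76]]}}

```text
time_s: 19.38
tcp_pos: [0.5164, 0.2937, 0.1403]
eef_rot: [-180.0, 0.0, -79.9]
contact_force: [-0.5, -0.0, -0.3]
gripper_width: 0.0759
gripper_force: 0.0
```

```bash
python3 - <<'E'
from h import *
r.get_state(); [eyes.capture('top') for _ in range(4)]
s,im=snap('w10'); g=cv2.cvtColor(im,cv2.COLOR_RGB2GRAY); c=cam('wrist',s)
u,v=proj(c,[.5317,.208,.0565])
o=edges(g,u,v,range(0,360,5),34,48,-1); print(len(o))
for z in(.0565,.062): print(z,circ(c,o,z),circ(c,o,z,.03))
M=np.array([np.r_[ray(c,a,b,.0565)] for a,b in o]);x,_=circ(c,o,.0565,.03)
d=M[:,:2]*1000-x; an=np.degrees(np.arctan2(d[:,1],d[:,0])); rr=np.hypot(*d.T)
for k in range(-180,180,45): q=(an>=k)&(an<k+45); print(k,np.round(np.median(rr[q]),2) if q.any() else None,end='; ')
f,cx,cy,M=cc=cam('scene'); sc=eyes.capture('scene'); uu,vv=map(int,proj(cc,[.5315,.208,.045]))
a=cv2.resize(sc[vv-32:vv+32,uu-32:uu+32,::-1],(400,400),interpolation=2); u,v=int(u),int(v)
b=cv2.resize(im[max(0,v-65):v+65,u-65:u+65,::-1],(400,400)); cv2.imwrite('pics/c10.png',np.hstack([a,b]))
E
```

```text
{'tcp_pos': [0.516727992790049, 0.29166752516221967, 0.13967337806890814], 'eef_rot': [179.98528205976123, -0.012539790243593918, -80.04035950542578], 'time_s': 19.5833}
72
0.0565 (array([531.4, 208.8,  29.9]), 0.08) (array([531.4, 208.8]), 0.1)
0.062 (array([531.4, 209.1,  29.2]), 0.08) (array([531.4, 208.9]), 0.81)
-180 29.93; -135 29.9; -90 29.95; -45 29.93; 0 29.94; 45 29.92; 90 29.84; 135 29.88;
```

View pics/c10.png

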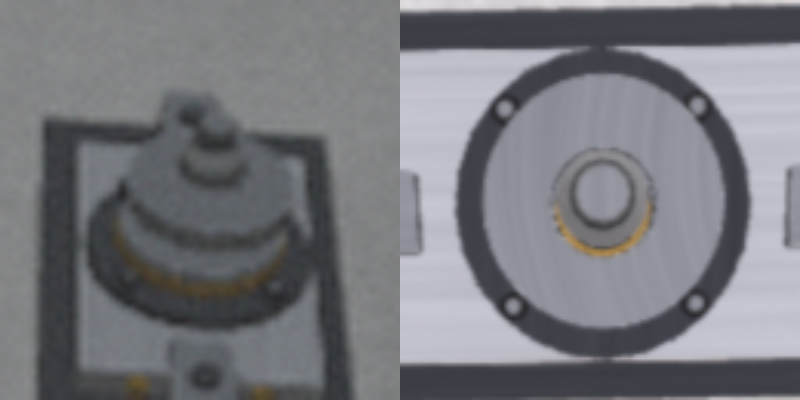

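The pack shows three springs, level and concentric on the shaft. The rim fits radius 29.9 mm at 56.5 mm height, uniform all round. The robot is clear, so I'm handing in.

```bash
python3 -c "
from plant import workorder
print(workorder.close_job())"
```

```text
the job is handed in; nothing more can be done
None
```

The three-spring pack is on the ram (domed, dished, domed), each spring measured level and fully down, with the spare left on its far-left pedestal, and the job was handed in at about 20 s of the 54 s allowed; the hand-in gave no verdict.

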